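Hook the food-waste bin's flap shut

TASK

Shut the flap of the food-waste bin with the hooked pole: take the pole off its stand, hook it into the ring eye on the hanging flap, gently draw the flap up until it is fully home, level with the bin's top, then unhook and hang the pole back in the fork of its stand, upright and let go. Keep your fingers and hand off the bin and the flap, and leave the things round about where they are.

Things in the scene. Friction and masses are not known exactly. Their poses are not given: they have to be found in the camera images.
- bin: Fixed grey food-waste bin, 208 (x) by 258 (y) mm at the rim, 140 high. Origin: centre of its underside; x to its back, y along its width, z up. Mouth in the top: x -76 to +77, y -100 to +100 mm; top plate 8 mm thick; inner floor at z = 14 mm. A carrying handle stands 20 mm out of its front (-x) at z = 100 mm.
- flap_hinge (a point): Middle of the flap's hinge axis (along the bin's y), at x 75, y 0, z 137 mm in the bin's frame. The white flap, 148 mm from axis to free edge, 194 wide, 6 thick (axis at mid-thickness), reaches from here to the bin's front and hangs into the bin when open. Shut, it leaves a gap of 3 mm, too narrow for the pole. Axes turn with the flap.
- flap_eyeline (a point): Point on the flap, mid-width, level with the centre of the ring eye's hole: shut, 120 mm in front of and 19 mm above the hinge axis. The steel eye stands on the flap's upper face; hole 26 mm, wire 5 mm, hole axis along the hinge. Along y it stands up to 40 mm either side of this point; where is not reported (look or feel). It is clamped and resists 30 N sideways.
- flap (a joint): Angle of the flap: 0 shut (level, flush with the bin's top, against a firm stop), growing as the free edge drops into the bin; starts at 0.55 to 0.95 rad. A stiff hinge (0.3 N m) keeps it where it is left; drawing it up at the eye takes about 3 to 4 N.
- pole: Hooked pole, 0.11 to 0.18 kg, hanging upright. Origin: on the shaft's axis at the hook bar's height; z up to the handle. Shaft 8 mm thick. At the bottom a 7 mm bar runs 26 mm from the shaft's axis along +y, its end turned up to 12.5 mm above the bar's axis. Collar 32 mm across, 5 thick, underside at z = 130; wooden handle z = 135 to 200 mm, 20 (x) by 28 (y) mm.
- pole_grip (a point): Middle of the pole's wooden handle, 165 mm above the bar on the shaft's axis: where to grip, closing across the 20 mm (pole's x).
- pole_bar (a point): Point half-way along the hook's bar, 13 mm from the shaft's axis; this part goes through the eye.
- pole_collar (a point): Centre of the underside of the pole's collar.
- stand: Fixed steel stand, foot 100 by 80 mm, 175 high. Origin: on the worktop under the seat; x to its back (post at x = 42 mm), z up. Two prongs 10 mm wide lie along x from the post to the open front end at x = -26, with a slot 15 mm wide: the shaft stands in it, the collar rests on the prongs. The hook does not pass the slot: the pole leaves by the open front, collar raised a little.
- stand_seat (a point): Where the centre of the collar's underside belongs: middle of the slot, level with the tops of the prongs, 175 mm above the worktop.
- garlic: Garlic bulb 60 mm across, bystander; origin centre of its underside.
- spice_jar: Spice jar with red cap, 45 mm across, 106 mm high, bystander; origin centre of its underside.
- tin: Red food tin 75 mm across, 58 mm high, bystander; origin centre of its underside.
- mug: Small white mug 60 by 83 mm, 49 mm high, bystander; origin centre of its underside.

How it is judged:
By the outcome, as a careful person would: the job done as asked, in the order asked, and still so for the second after the job is handed in, with the robot touching nothing.
It also fails if it takes over 58 s, if anything falls off the work surface, if the arm or the gripper's body presses on something with over 40 N, if the wrist force passes 120 N, or if a joint passes its speed limit or range.

ROBOT

A 6-joint arm with a two-finger parallel gripper is mounted at the origin on a cart in front of the work surface, level with it; the furniture and walls round the work are solid. World frame = base frame: x ahead of the robot, y to its left, z up, the work surface at z = 0. Lengths are in m, angles in rad, forces in N, time in s.
With the tool pointing down it reaches from about 0.35 to 0.85 m from the base axis. Payload 8.1 kg.
Tool frame: the origin (TCP) lies at the very end of the fingers, on their centre line; the grasp point (between the pads) lies 19 mm behind it; z points along the fingers, y is the line along which they close (so a half turn about z gives the same grasp; the last joint's range is limited). The gripper opens to 93 mm and grips with 3 to 60 N. Pads are 15 mm wide; open, the fingers measure 128 mm over their backs; the gripper's body (75 mm by 188 mm) begins 65 mm behind the grasp point.
Start: joints at [-1.21, 0.13, 1.488, -0, 1.523, -0.085], TCP at [0.259, -0.541, 0.219] pointing down, gripper open.
Joint ranges: [-2.96, 2.96], [-0.89, 2.26], [0.02, 2.5], [-1.34, 4.48], [0, 2.73], [-2.66, 2.66]. Speed limits (rad/s): [2.39, 2.39, 2.79, 3.14, 3.14, 3.14].

INTERFACE

Orientations are given as a rotation vector (axis times angle).
In Python, from plant import monitor, eyes, ticket gives the robot as it stands.
- The arm moves only by the tool arm_command, never from a script. Its argument "deltas" is a list that holds one entry, the list of rows, each a list of 6 numbers: the shift along the world's x, y, z in cm, then the turn, a rotation vector about the world's x, y, z in degrees. In form: [[[tx, ty, tz, rx, ry, rz], ...]]. A call has 1 to 12 rows; each row shifts and turns the commanded pose from where the row before left it; what a row does not reach is not made up. A row lasts 1/12 s, in which the tool goes at most 41.7 mm and 7.16 degrees, less where a joint would pass 70% of its speed; a pose out of reach is approached as far as the arm can. A call is refused whole if a number of a shift passes 4.17 or a number of a turn 7.16, either way. A call with a gripper value outside its range is refused whole. "gripper" is the opening, from -1 (shut) to 1 (fully open), set as the call begins (left out, the last holds). The fingers move at their own pace and stop on an object; "squeeze" is the grip in N (left out, the last holds). Time passes only in rows, so rows that do not move let the fingers close. It gives the time, the measured TCP pose, the force, the opening and the grip force at its end, in the units of the state.
- monitor.read_state(): the state, without advancing time (a new reading comes with each control period).
- eyes.read_camera(name): name is "scene" or "side" or "wrist"; returns the picture (400x640x3 uint8, blue, green, red); there is no depth.
- eyes.camera_model(name): a dict with "fx", "fy", "cx", "cy" (pixels), "k1" (the pictures are not rectified: a ray, as slopes to the right and down, at radius r is drawn at 1 + k1 r^2 times it, then the intrinsics apply), "rvec" (rotation vector, rad) and "tvec" (3), from world to camera coordinates, as OpenCV has them. Camera axes: x right, y down, z forward; pixel columns grow to the right and rows downward; lengths in m; the calibration is good to about 2 mm. A picture is of the moment at which its call begins: read the wrist's pose just before it. camera_model takes no time and is no camera call; for the wrist camera it gives the pose at the moment of the call.
- ticket.close_job(): hands the job in; it is judged then, once.
The state is a dict: "t": time; "q": joint angles; "dq": joint speeds; "joint_torque": joint torques, N m; "tool_pos": TCP position; "orientation": TCP orientation; "force": force on the tool from outside, world axes, zero at the start; "wrist_torque": the same for the moment, N m; "opening": finger opening in m; "gripper_force": force on a finger pad.
Only numpy, scipy, OpenCV 4.12 (cv2) and the standard library are available. Lean on these libraries where they do the work, as an engineer would, in place of code of your own. Each camera call takes 0.05 s, during which the arm holds its last target. There are 200 camera calls.

## Working session

There is one attempt and no reset: what is moved stays moved. The work goes in short steps, Python scripts to look and compute and a tool call to move; the robot and the scene stay as the last step left them, time stands still between calls to the robot, and variables do not carry over. Pictures are saved under pics/ and viewed, at most 10 in all, crops included, and the job is handed in when it is done.

Besides the shell and the picture viewer there is one more tool, called after "Request:" as name(argument=value, ...), one argument or row to a line, values as JSON. arm_command: Moves the arm, as the interface text tells. Its arguments: {"type":"object","properties":{"deltas":{"type":"array"},"gripper":{"type":"number"},"squeeze":{"type":"number"}},"required":["deltas"]}

```bash
mkdir -p pics; ls; cat > h.py <<'E'
import numpy as np, cv2
from plant import monitor, eyes, ticket
def cam(n):
    m=eyes.camera_model(n); R=cv2.Rodrigues(np.array(m["rvec"],float))[0]; t=np.array(m["tvec"],float).ravel()
    return m,R,t
def ray(n,u,v,c=None):
    m,R,t=c or cam(n)
    x=(u-m["cx"])/m["fx"]; y=(v-m["cy"])/m["fy"]; rd=np.hypot(x,y); r=rd
    for _ in range(30): r=rd/(1+m["k1"]*r*r)
    s=r/rd if rd>0 else 1
    d=R.T@np.array([x*s,y*s,1.]); return -R.T@t, d/np.linalg.norm(d)
def onz(n,u,v,z,c=None):
    o,d=ray(n,u,v,c); return o+d*(z-o[2])/d[2]
def tri(a,b):
    (o1,d1),(o2,d2)=a,b
    A=np.stack([d1,-d2],1); s=np.linalg.lstsq(A,o2-o1,rcond=None)[0]
    p,q=o1+s[0]*d1,o2+s[1]*d2; return (p+q)/2,np.linalg.norm(p-q)
def proj(n,P,c=None):
    m,R,t=c or cam(n); p=R@np.array(P)+t; x,y=p[:2]/p[2]; k=1+m["k1"]*(x*x+y*y)
    return np.array([m["fx"]*x*k+m["cx"],m["fy"]*y*k+m["cy"]])
E
python3 - <<'E'
from h import *
a=[eyes.read_camera(n) for n in("scene","side","wrist")]
for n,i in zip(("scene","side","wrist"),a):
    cv2.imwrite(f"pics/{n}0.png",i)
    m,R,t=cam(n); print(n,-R.T@t,R[2],m["fx"],m["k1"])
s=monitor.read_state();print(s)
cv2.imwrite("pics/a.png",cv2.resize(np.vstack(a[:2]),(800,1000))[:500]); cv2.imwrite("pics/b.png",cv2.resize(a[1],(800,500)))
E
```

```text
pics
scene [ 4.11449221e-04 -9.75575268e-01  7.89568637e-01] [ 0.53116728  0.5713672  -0.62562036] 488.84238961320943 -0.059391010371326054
side [0.51625431 0.3401553  0.57373246] [ 0.0338189  -0.86156456 -0.50652028] 393.30020848943116 0.018692898489919757
wrist [ 0.32339029 -0.51056744  0.38291545] [-0.23479565 -0.10976613 -0.96582731] 341.9267268987052 -0.021474453083583842
{'t': 0.15, 'q': array([-1.21040460e+00,  1.30957732e-01,  1.48902837e+00,  1.76410985e-05,
        1.52298254e+00, -8.53898658e-02]), 'dq': array([ 0.00064281, -0.0020471 , -0.0019943 ,  0.000407  , -0.00062541,
        0.00256837]), 'joint_torque': array([ 9.25863878e-05, -5.60471249e+01, -4.92337739e+01,  7.68341194e-02,
        3.05731315e-02, -1.30816420e-04]), 'tool_pos': array([ 0.25857794, -0.54094679,  0.21784672]), 'orientation': array([-3.06254620e+00, -6.94145382e-01,  2.68724905e-04]), 'force': array([ 0.38490481,  0.76417588, -0.05805014]), 'wrist_torque': array([-0.01986678,  0.02748009,  0.02486869]), 'gripper_force': 0.0, 'opening': 0.09293930461802109}
```

View pics/a.png

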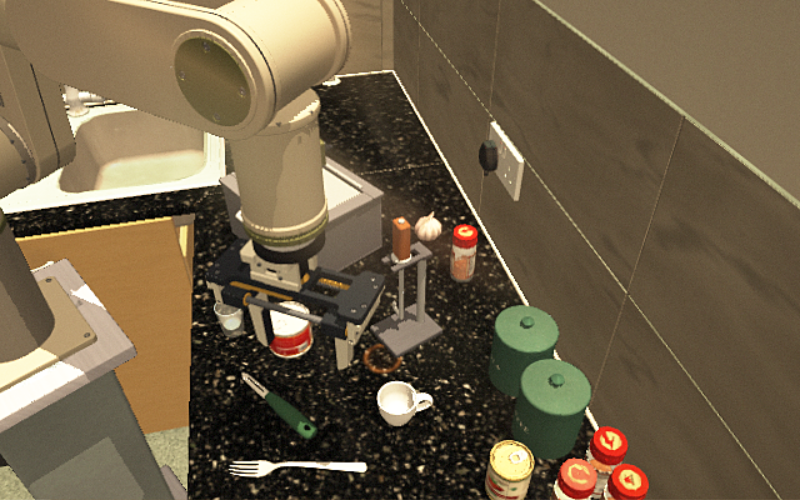

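View pics/b.png

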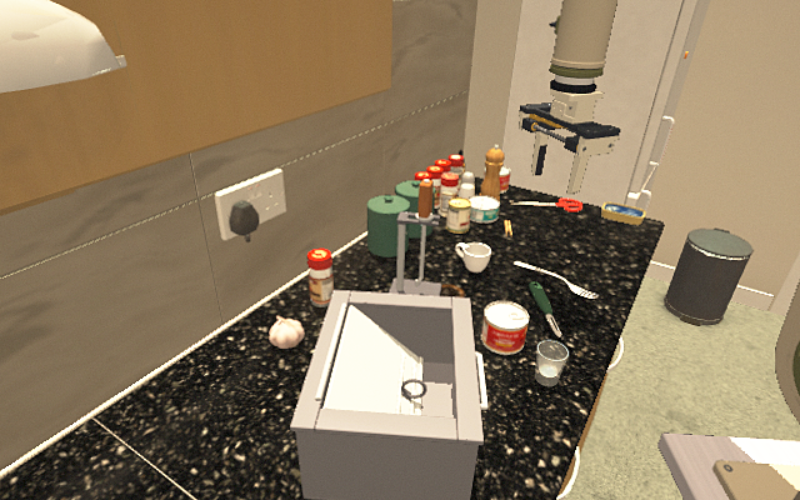

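Top view: the pole's brown handle is at about (402,240) in the 800-wide scene picture, on a stand with its foot at (407,330). The side view shows the bin rim, with corners near (330,293), (465,297), (478,440) and (296,430). The flap hangs from the back (left) side and the ring eye is at (413,389). I'll zoom in for exact pixels.

```bash
python3 - <<'E'
import cv2,numpy as np
a=cv2.imread("pics/side0.png")[220:360,225:400]; cv2.imwrite("pics/c.png",cv2.resize(a,None,fx=4.2,fy=4.2,interpolation=cv2.INTER_CUBIC))
a=cv2.imread("pics/side0.png")[135:245,290:400]; b=cv2.imread("pics/scene0.png")[165:290,290:390]
f=lambda x:cv2.resize(x,None,fx=4,fy=4,interpolation=cv2.INTER_CUBIC)
a,b=f(a),f(b); o=np.zeros((500,840,3),np.uint8); o[:440,:440]=a;o[:500,440:840]=b; cv2.imwrite("pics/d.png",o[:,40:])
E
```

```text
(no output)
```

View pics/c.png

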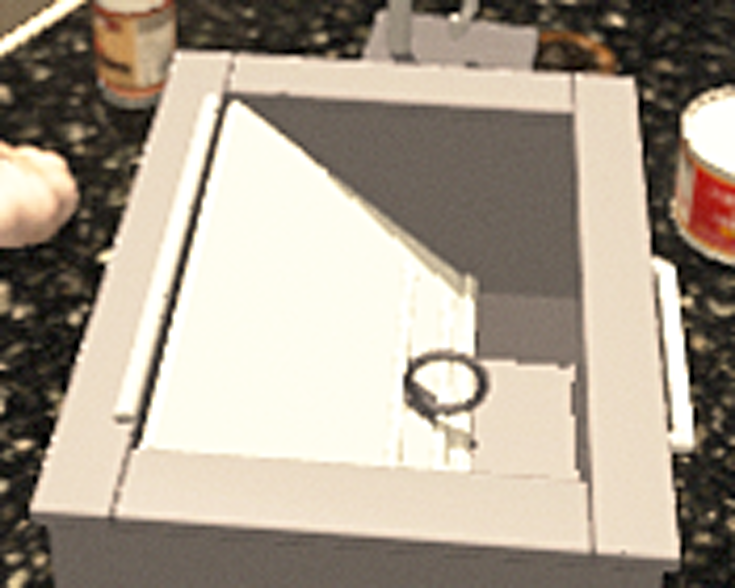

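View pics/d.png

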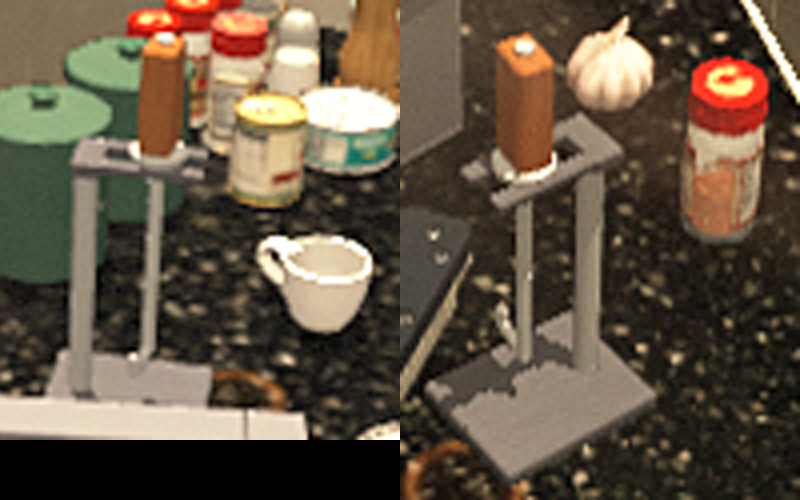

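The bin's rim corners in crop c (4.2x) are (175,52), (632,75), (680,555) and (35,515), with the ring centre at (447,382). In crop d the top centre of the handle is at (163,38) from the side and (524,46) from the scene camera. The hook runs towards +y, which is the bin side.

```bash
python3 - <<'E'
from h import *
np.set_printoptions(precision=4,suppress=True)
S=lambda x,y:(225+x/4.2-.38,220+y/4.2-.38)
c=[onz("side",*S(*p),.14) for p in((175,52),(632,75),(680,555),(35,515))]
for p in c: print(p)
print("edges",[np.linalg.norm(c[i]-c[(i+1)%4]) for i in range(4)])
C=sum(c)/4; ux=(c[0]+c[3]-c[1]-c[2]); ux/=np.linalg.norm(ux); uy=c[0]+c[1]-c[2]-c[3];uy/=-np.linalg.norm(uy)
print("C",C,np.degrees(np.arctan2(ux[1],ux[0])),np.degrees(np.arctan2(-uy[0],uy[1])))
th=np.mean([np.arctan2(ux[1],ux[0]),np.arctan2(-uy[0],uy[1])]);X=np.array([np.cos(th),np.sin(th),0]);Y=np.array([-X[1],X[0],0])
H=np.array([C[0],C[1],0])+.075*X+np.array([0,0,.137])
# mouth/flap edge corners
for nm,p in dict(ringc=(447,382),ringtop=(450,352),ringR=(487,382),ringL=(406,382),base=(440,425)).items():
    o,d=ray("side",*S(*p))
    o2=np.array([(o-H)@X,(o-H)@Y,o[2]-H[2]]); d2=np.array([d@X,d@Y,d[2]])
    # intersect in (x,z): |p|=sqrt(.12^2+.019^2)
    a=d2[0]**2+d2[2]**2;b=2*(o2[0]*d2[0]+o2[2]*d2[2]);k=o2[0]**2+o2[2]**2-(.12**2+.019**2)
    for s in np.roots([a,b,k]):
        p=o2+s*d2; print(nm,"rel hinge",p,"flap ang",np.arctan2(.019,.12)+np.arctan2(-p[2],-p[0]))
L=lambda x,y:(290+(x+40)/4-.38,135+y/4-.38); Rr=lambda x,y:(290+(x-400)/4-.38,165+y/4-.38)
print("handle top",tri(ray("side",*L(163,38)),ray("scene",*Rr(524,46))))
for nm,p,z in(("tip",(524,46),.245),("shaftbot",(524,358),.045),("hookend",(500,318),.052)): print(nm,onz("scene",*Rr(*p),z))
print("bot tri",tri(ray("side",*L(146,362)),ray("scene",*Rr(524,358))))
print("foot",[onz("scene",*Rr(*p),.008) for p in((425,380),(512,475),(655,392),(568,318))])
print("prong",[onz("scene",*Rr(*p),.175) for p in((462,168),(492,196),(622,150),(583,114))])
print("handletop",[onz("scene",*Rr(*p),.245) for p in((497,40),(526,70),(553,58),(523,34))])
E
```

```text
[ 0.6354 -0.2691  0.14  ]
[ 0.4291 -0.2688  0.14  ]
[ 0.4333 -0.0119  0.14  ]
[ 0.6377 -0.0126  0.14  ]
edges [np.float64(0.20630465556144176), np.float64(0.2569275210001672), np.float64(0.20443865867739242), np.float64(0.25652014266694123)]
C [ 0.5339 -0.1406  0.14  ] -0.15024943046263675 -0.7325925953458934
ringc rel hinge [-0.1023 -0.0046 -0.0656] flap ang 0.7275671599332723
ringc rel hinge [-0.1007  0.1245  0.068 ] flap ang -0.43713315990447676
ringtop rel hinge [-0.103  -0.0201 -0.0645] flap ang 0.716258354471667
ringtop rel hinge [-0.1012  0.1114  0.0672] flap ang -0.42881361260144635
ringR rel hinge [-0.117   0.026  -0.0326] flap ang 0.4290504662285901
ringR rel hinge [-0.1137  0.0991  0.0428] flap ang -0.20318082459230827
ringL rel hinge [-0.0852 -0.0234 -0.0866] flap ang 0.9507556321264591
ringL rel hinge [-0.0888  0.1399  0.0829] flap ang -0.5941862642961135
base rel hinge [-0.1002  0.0154 -0.0687] flap ang 0.7582650560003231
base rel hinge [-0.0991  0.1433  0.0703] flap ang -0.459526954024146
handle top (array([ 0.4992, -0.4599,  0.246 ]), np.float64(0.0030233962830980943))
tip [ 0.4981 -0.4594  0.245 ]
shaftbot [ 0.4943 -0.464   0.045 ]
hookend [ 0.5006 -0.4391  0.052 ]
bot tri (array([ 0.4998, -0.4581,  0.0363]), np.float64(0.0003408233678557973))
foot [array([ 0.4686, -0.4134,  0.008 ]), array([ 0.4569, -0.4941,  0.008 ]), array([ 0.5524, -0.5054,  0.008 ]), array([ 0.558 , -0.4334,  0.008 ])]
prong [array([ 0.4734, -0.4423,  0.175 ]), array([ 0.4699, -0.4671,  0.175 ]), array([ 0.5386, -0.4862,  0.175 ]), array([ 0.5446, -0.4536,  0.175 ])]
handletop [array([ 0.4923, -0.4475,  0.245 ]), array([ 0.4863, -0.473 ,  0.245 ]), array([ 0.5014, -0.4751,  0.245 ]), array([ 0.5042, -0.4524,  0.245 ])]
```

Request:
arm_command(
  deltas=[
    [[0,0,3.5,0,0,4.5],[0,0,3.5,0,0,4.5],[0,0,3.5,0,0,4.5],[1,0,3.5,0,0,4.5],[2.3,1,0,0,0,4.5],[2.3,1,0,0,0,4.5],[2.3,1,0,0,0,4.5],[2.3,1,0,0,0,4.5],[2.3,1,0,0,0,4.5],[2.3,1,0,0,0,4.5],[2.3,1,0,0,0,4.5],[2.3,1,0,0,0,4.5]],
  ],
  gripper=1,
)

```text
t: 1.15
tool_pos: [0.4537, -0.4606, 0.3582]
orientation: [-2.41, -2.014, 0.0]
force: [-0.1, 0.5, -0.2]
opening: 0.0929
gripper_force: 0.0
```

```bash
python3 - <<'E'
from h import *
np.set_printoptions(precision=4,suppress=True)
s=monitor.read_state();print(s["t"],s["tool_pos"],s["orientation"],s["q"],s["dq"])
i=eyes.read_camera("wrist"); import json
m=cam("wrist");print(-m[1].T@m[2],m[1][2]); np.save("pics/w1.npy",np.array([m[1],np.tile(m[2],(3,1))]))
cv2.imwrite("pics/w1.png",i); cv2.imwrite("pics/w1b.png",cv2.resize(i,(800,500),interpolation=cv2.INTER_CUBIC))
cv2.imwrite("pics/scene1.png",eyes.read_camera("scene"))
E
```

```text
1.15 [ 0.4537 -0.4606  0.3582] [-2.4102 -2.014   0.    ] [-0.8722  0.2497  1.1024 -0.      1.7902 -0.6936] [ 0.4507  0.2998 -0.3447 -0.0009  0.0454 -0.487 ]
[ 0.4693 -0.388   0.5229] [-0.0427 -0.2531 -0.9665]
```

View pics/w1b.png

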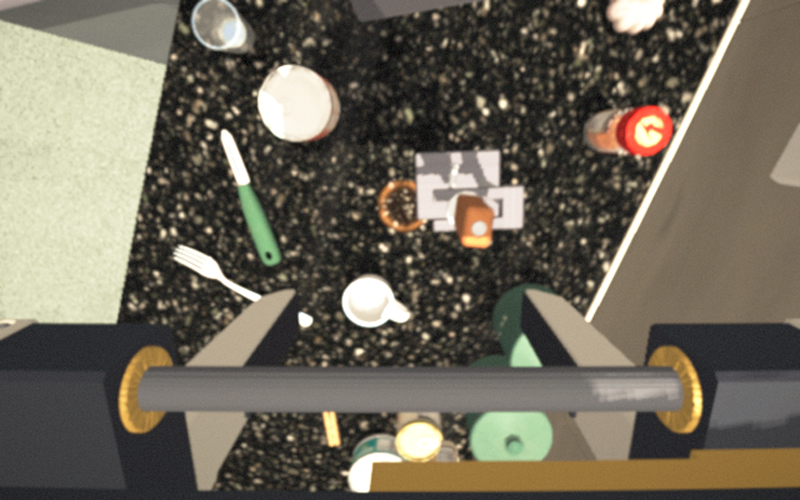

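The wrist picture shows the stand with its foot and prongs nearly parallel to the image rows, so its yaw is about -10°. The handle top is at about (479,230). I'll take a settled picture here and one over the bin, then view both together.

```bash
python3 - <<'E'
from h import *
import pickle
eyes.read_camera("wrist");eyes.read_camera("wrist");eyes.read_camera("wrist")
m=cam("wrist");i=eyes.read_camera("wrist");s=monitor.read_state();print(s["tool_pos"],np.abs(s["dq"]).max())
pickle.dump(m,open("pics/w2.pkl","wb"));cv2.imwrite("pics/w2.png",i)
E
```

```text
[ 0.45193889 -0.46177433  0.35842976] 0.011499119602038258
```

Request:
arm_command(
  deltas=[
    [[0.5,4,0,0,0,1],[0.5,4,0,0,0,1],[0.5,4,0,0,0,1],[0.5,4,0,0,0,1],[0,4,0,0,0,1],[0,4,0,0,0,1],[0,2,0,0,0,1],[0,0,0,0,0,1],[0,0,0,0,0,1],[0,0,0,0,0,1],[0,0,0,0,0,0],[0,0,0,0,0,0]],
  ],
)

```text
t: 2.45
tool_pos: [0.4724, -0.2027, 0.3583]
orientation: [-2.233, -2.21, 0.001]
force: [-0.3, 0.7, 0.6]
opening: 0.0927
gripper_force: 0.0
```

```bash
python3 - <<'E'
from h import *
import pickle
m=cam("wrist");i=eyes.read_camera("wrist");s=monitor.read_state();print(s["tool_pos"],s["orientation"],np.abs(s["dq"]).max())
pickle.dump(m,open("pics/w3.pkl","wb"));cv2.imwrite("pics/w3.png",i)
g=proj("wrist",[.505,-.145,.073],m);print(g)
f=lambda x:cv2.resize(x,None,fx=4,fy=4,interpolation=cv2.INTER_CUBIC)
a=cv2.imread("pics/w2.png")[110:210,325:425]
x0=int(np.clip(g[0]-50,0,540));y0=int(np.clip(g[1]-50,0,300));print(x0,y0)
o=np.zeros((600,800,3),np.uint8);o[:400,:400]=f(a);o[:400,400:]=f(i[y0:y0+100,x0:x0+100]);o[400:,:320]=cv2.resize(i,(320,200));cv2.imwrite("pics/e.png",o)
E
```

```text
[ 0.47246196 -0.20259881  0.35833106] [-2.23256191e+00 -2.20952776e+00  5.47159921e-04] 0.007292620646724676
[352.99324138 116.97114758]
302 66
```

View pics/e.png

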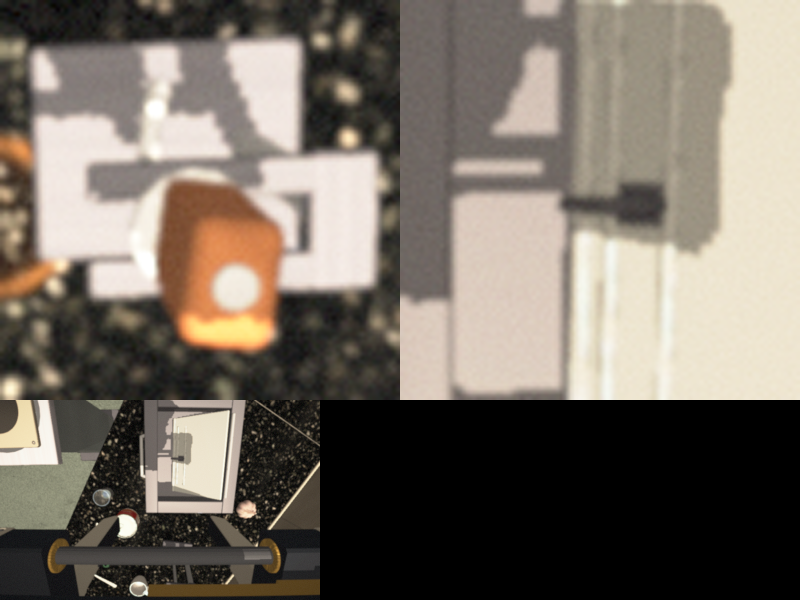

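The left crop shows the prongs' outer rectangle with corners near (88,163), (376,152), (376,290) and (90,298), and the handle-top cap at (236,288). In the right crop the ring is edge-on along row 203, from column 562 to about 625, with its base at 620-665.

```bash
python3 - <<'E'
from h import *
import pickle
from scipy.spatial.transform import Rotation as Ro
np.set_printoptions(precision=4,suppress=True)
m2=pickle.load(open("pics/w2.pkl","rb"));m3=pickle.load(open("pics/w3.pkl","rb"))
P=lambda x,y:(325+x/4-.38,110+y/4-.38)
W=lambda p,z:onz("wrist",*P(*p),z,m2)
q=[W(p,.175) for p in((88,163),(376,152),(376,290),(90,298))]
print("prongs",q,[np.linalg.norm(q[i]-q[(i+1)%4]) for i in range(4)])
for a,b in((0,1),(3,2)): d=q[b]-q[a];print("yaw",np.degrees(np.arctan2(d[1],d[0])))
d=q[0]-q[3];print("yaw",np.degrees(np.arctan2(-d[0],d[1])))
f=[W(p,.008) for p in((30,47),(300,40),(40,260))];d=f[1]-f[0];print("foot yaw",np.degrees(np.arctan2(d[1],d[0])),f)
print("cap z.247",W((236,288),.247))
h=[W(p,.245) for p in((197,218),(280,235),(272,345),(182,325))];print("top",h,sum(h)/4)
print("cap tri",tri(ray("wrist",*P(236,288),m2),ray("side",290+203/4-.38,135+36/4-.38)),tri(ray("wrist",*P(236,288),m2),ray("scene",290+124/4-.38,165+46/4-.38)))
# ring
v=66+203/4-.38
for u in (345,350): print("ring y",onz("wrist",u,v,.073,m3))
y=onz("wrist",347,v,.073,m3)[1]
for p in((447,382),(487,382),(406,382),(447,352),(447,413)):
    o,d=ray("side",225+p[0]/4.2-.38,220+p[1]/4.2-.38); e=o+d*(y-o[1])/d[1]; print("eye",e)
    if p==(447,382): r=e-np.array([.609,0,.137]);print("rad",np.hypot(r[0],r[2]),"ang",np.arctan2(.019,.12)+np.arctan2(-r[2],-r[0]))
i=cv2.imread("pics/w3.png");g=i[130:180,250:500]
# bin corners in w3 by grey rim
hsv=cv2.cvtColor(i,cv2.COLOR_BGR2HSV)
print(proj("wrist",[.43,-.27,.14],m3),proj("wrist",[.6365,-.27,.14],m3))
k=cv2.inRange(hsv,(0,0,120),(180,60,255));
for r in(150,170,200,215): 
    x=np.where(k[r,250:520])[0]+250;print(r,x.min(),x.max(),onz("wrist",x.min(),r,.14,m3),onz("wrist",x.max(),r,.14,m3))
x=np.where(k[:300,340:430].mean(1)>120)[0];print("front edge row",x.max(),onz("wrist",385,x.max(),.14,m3))
E
```

```text
prongs [array([ 0.4759, -0.4374,  0.175 ]), array([ 0.5483, -0.448 ,  0.175 ]), array([ 0.5441, -0.4837,  0.175 ]), array([ 0.4704, -0.4722,  0.175 ])] [np.float64(0.07322549322170264), np.float64(0.035953639897473307), np.float64(0.0746160646520575), np.float64(0.03518896661744255)]
yaw -8.330907610789259
yaw -8.908443377285037
yaw -8.927974996215363
foot yaw -9.061713859488828 [array([ 0.4671, -0.4135,  0.008 ]), array([ 0.5654, -0.4292,  0.008 ]), array([ 0.4565, -0.4928,  0.008 ])]
cap z.247 [ 0.4994 -0.4589  0.247 ]
top [array([ 0.4939, -0.4434,  0.245 ]), array([ 0.5102, -0.45  ,  0.245 ]), array([ 0.5054, -0.4729,  0.245 ]), array([ 0.4874, -0.4652,  0.245 ])] [ 0.4992 -0.4579  0.245 ]
cap tri (array([ 0.4999, -0.4586,  0.2485]), np.float64(0.0012853473817587213)) (array([ 0.4992, -0.4591,  0.2445]), np.float64(0.0012525705303324038))
ring y [ 0.4947 -0.1441  0.073 ]
ring y [ 0.5012 -0.1442  0.073 ]
eye [ 0.5066 -0.1442  0.0722]
rad 0.12117892974148398 ang 0.7211721850523548
eye [ 0.4904 -0.1442  0.0735]
eye [ 0.5232 -0.1442  0.0709]
eye [ 0.5073 -0.1442  0.0888]
eye [ 0.5059 -0.1442  0.0546]
[293.0877 227.3235] [466.5323 225.4027]
150 281 473 [ 0.4199 -0.1781  0.14  ] [ 0.6354 -0.1803  0.14  ]
170 291 471 [ 0.4302 -0.2009  0.14  ] [ 0.6353 -0.2031  0.14  ]
200 277 468 [ 0.4125 -0.2361  0.14  ] [ 0.6353 -0.2386  0.14  ]
215 292 501 [ 0.4293 -0.2546  0.14  ] [ 0.6764 -0.2575  0.14  ]
front edge row 225 [ 0.5392 -0.2683  0.14  ]
```

Measurements agree: the prong width comes out at 35 mm, and the eye's radius about the hinge at 121 mm. Seat ≈ (0.499, -0.459) with stand yaw -9°, and pole yaw about -14°. Eye ≈ (0.507, -0.144, 0.072), with the flap at about 0.72 rad. Next, the grip.

Request:
arm_command(
  deltas=[
    [[0.33,-3.2,0,0,0,-1.7],[0.33,-3.2,0,0,0,-1.7],[0.33,-3.2,0,0,0,-1.7],[0.33,-3.2,0,0,0,-1.7],[0.33,-3.2,0,0,0,-1.7],[0.33,-3.2,0,0,0,-1.7],[0.33,-3.2,0,0,0,-1.7],[0.33,-3.2,0,0,0,-1.7],[0,0,-2,0,0,0],[0,0,-2,0,0,0],[0,0,-2,0,0,0],[0,0,-2,0,0,0]],
  ],
  gripper=0.3,
  squeeze=30,
)

```text
t: 3.5
tool_pos: [0.4985, -0.4585, 0.2768]
orientation: [-2.478, -1.93, 0.0]
force: [0.2, 0.4, -0.5]
opening: 0.0605
gripper_force: 0.0
```

Request:
arm_command(
  deltas=[
    [[0,0,-2,0,0,0],[0,0,-2,0,0,0],[0,0,-2,0,0,0],[0,0,-1.5,0,0,0],[0,0,-0.8,0,0,0],[0,0,0,0,0,0],[0,0,0,0,0,0],[0,0,0,0,0,0],[0,0,0,0,0,0]],
  ],
)

```text
t: 4.25
tool_pos: [0.4997, -0.4581, 0.1975]
orientation: [2.475, 1.931, 0.0]
force: [-0.1, -1.3, 0.2]
opening: 0.0604
gripper_force: 0.0
```

```bash
cat > st.py <<'E'
from h import *
from scipy.spatial.transform import Rotation as Ro
np.set_printoptions(precision=4,suppress=True)
def st():
    s=monitor.read_state();R=Ro.from_rotvec(s["orientation"]).as_matrix()
    print(round(s["t"],2),s["tool_pos"],"yaw",np.degrees(np.arctan2(R[1,1],R[0,1])).round(2),"z",R[:,2],"F",s["force"],"M",s["wrist_torque"],s["opening"],s["gripper_force"])
if __name__=="__main__": st()
E
python3 st.py
```

```text
4.25 [ 0.4997 -0.4581  0.1975] yaw -14.07 z [ 0.0018 -0.0019 -1.    ] F [-0.0748 -1.2573  0.1973] M [-0.0031 -0.0506  0.0295] 0.060357359013580525 0.0
```

Request:
arm_command(
  deltas=[
    [[0,0,0,0,0,0],[0,0,0,0,0,0],[0,0,0,0,0,0],[0,0,0,0,0,0],[0,0,0,0,0,0],[0,0,0,0,0,0],[0,0,0,0,0,0],[0,0,0,0,0,0]],
  ],
  gripper=-1,
  squeeze=40,
)

```text
t: 4.92
tool_pos: [0.4992, -0.4573, 0.1956]
orientation: [2.477, 1.933, 0.0]
force: [0.3, -0.2, 0.4]
opening: 0.0196
gripper_force: 39.9
```

```bash
python3 st.py
```

```text
4.92 [ 0.4992 -0.4573  0.1956] yaw -14.05 z [ 0.0001  0.     -1.    ] F [ 0.2879 -0.202   0.4247] M [-0.0063 -0.1293  0.0545] 0.019568913942484452 39.892736077308655
```

Request:
arm_command(
  deltas=[
    [[0,0,0.5,0,0,0],[0,0,0.5,0,0,0],[0,0,0.5,0,0,0],[0,0,0,0,0,0],[-1,0.16,0,0,0,0],[-1,0.16,0,0,0,0],[-1.5,0.24,0,0,0,0],[-1.5,0.24,0,0,0,0],[-1.5,0.24,0,0,0,0],[-1.5,0.24,0,0,0,0],[0,0,0,0,0,0],[0,0,0,0,0,0]],
  ],
)

```text
t: 5.92
tool_pos: [0.4189, -0.4448, 0.2111]
orientation: [2.477, 1.931, 0.0]
force: [0.4, -0.8, -2.3]
opening: 0.02
gripper_force: 39.9
```

Request:
arm_command(
  deltas=[
    [[0,0,2,0,0,2],[0,0,3,0,0,2],[0,0,3,0,0,2],[0,0,3,0,0,2],[0,0,3,0,0,2],[0,0,3,0,0,2],[0,0,2,0,0,1.5],[0,0,0,0,0,0],[0,0,0,0,0,0],[0,0,0,0,0,0]],
  ],
)

```text
t: 6.75
tool_pos: [0.4195, -0.4444, 0.3989]
orientation: [-2.231, -2.209, -0.001]
force: [0.1, 0.2, -2.1]
opening: 0.0196
gripper_force: 39.9
```

```bash
python3 - <<'E'
from st import *
st()
a=eyes.read_camera("side");b=eyes.read_camera("scene");s=monitor.read_state()["tool_pos"]
g=s-np.array([0,0,.08])
o=np.zeros((560,800,3),np.uint8)
for k,(n,i) in enumerate((("side",a),("scene",b))):
    c=proj(n,g).astype(int); x0=np.clip(c[0]-50,0,540);y0=np.clip(c[1]-70,0,260);print(n,x0,y0)
    o[:,k*400:k*400+400]=cv2.resize(i[y0:y0+140,x0:x0+100],(400,560),interpolation=cv2.INTER_CUBIC)
cv2.imwrite("pics/f.png",o)
E
```

```text
6.75 [ 0.4195 -0.4444  0.3989] yaw -0.58 z [-0.001   0.0015 -1.    ] F [ 0.1071  0.173  -2.0576] M [ 0.004  -0.0725  0.0406] 0.01956182075539157 39.89223897457123
side 332 46
scene 230 87
```

View pics/f.png

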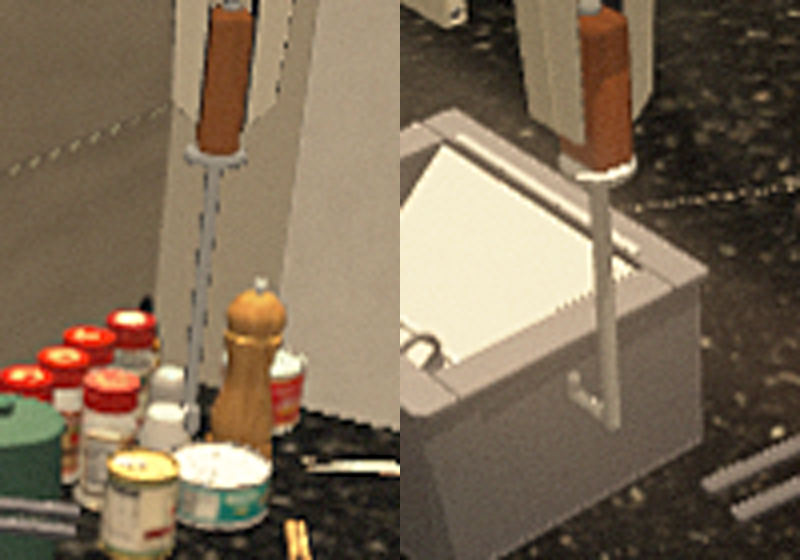

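The pole is out and hangs upright. In the scene crop the hook's heel is at about (611,420), its bar end at about (578,397) and the collar at (597,170). In the side crop the heel is at (191,420) and the collar at (215,158).

```bash
python3 - <<'E'
from st import *
s=monitor.read_state()["tool_pos"]
A=lambda x,y:ray("side",332+x/4-.38,46+y/4-.38);B=lambda x,y:ray("scene",230+(x-400)/4-.38,87+y/4-.38)
h,e=tri(A(191,418),B(611,420));c,e2=tri(A(215,160),B(597,172));print("heel",h-s,e,"collar",c-s,e2)
z=s[2]-.1506
a=onz("scene",230+211/4-.38,87+420/4-.38,z);b=onz("scene",230+178/4-.38,87+397/4-.38,z);d=b-a;print(a-s,b-s,np.linalg.norm(d),np.degrees(np.arctan2(-d[0],d[1])))
E
```

```text
heel [-0.0013 -0.     -0.1543] 0.0015984507158431354 collar [-0.0019 -0.005  -0.0212] 0.0040065133484118755
[-0.0031 -0.0035 -0.1506] [-0.0032  0.0192 -0.1506] 0.022683788891694964 0.21681386766596264
```

Request:
arm_command(
  deltas=[
    [[1.1,3.2,0,0,0,0],[1.1,3.2,0,0,0,0],[1.1,3.2,0,0,0,0],[1.1,3.2,0,0,0,0],[1.1,3.2,0,0,0,0],[1.1,3.2,0,0,0,0],[1.1,3.2,0,0,0,0],[1.1,3.2,0,0,0,0],[0,0,0,0,0,0],[0,0,0,0,0,0],[0,0,-2,0,0,0],[0,0,-2,0,0,0]],
  ],
)

```text
t: 7.85
tool_pos: [0.5072, -0.1896, 0.3605]
orientation: [2.232, 2.209, 0.0]
force: [-0.6, -1.0, -2.2]
opening: 0.0195
gripper_force: 39.9
```

Request:
arm_command(
  deltas=[
    [[0,0,-2,0,0,0],[0,0,-2,0,0,0],[0,0,-2,0,0,0],[0,0,-2,0,0,0],[0,0,-1.5,0,0,0],[0,0,-1.5,0,0,0],[0,0,-1,0,0,0],[0,0,-1,0,0,0],[0,0,-1,0,0,0],[0,0,0,0,0,0],[0,0,0,0,0,0],[0,0,0,0,0,0]],
  ],
)

```text
t: 8.85
tool_pos: [0.5075, -0.1888, 0.2215]
orientation: [2.232, 2.21, 0.001]
force: [0.8, 0.7, -1.3]
opening: 0.0198
gripper_force: 39.9
```

```bash
python3 - <<'E'
from st import *
i=eyes.read_camera("side");st()
cv2.imwrite("pics/g.png",cv2.resize(i[230:350,270:390],(600,600),interpolation=cv2.INTER_CUBIC))
E
```

```text
8.9 [ 0.5077 -0.1888  0.2217] yaw -0.55 z [ 0.0015 -0.0007 -1.    ] F [ 0.0749  0.6565 -1.3141] M [-0.0037 -0.0733  0.0229] 0.020284665283694124 39.89232122898102
```

View pics/g.png

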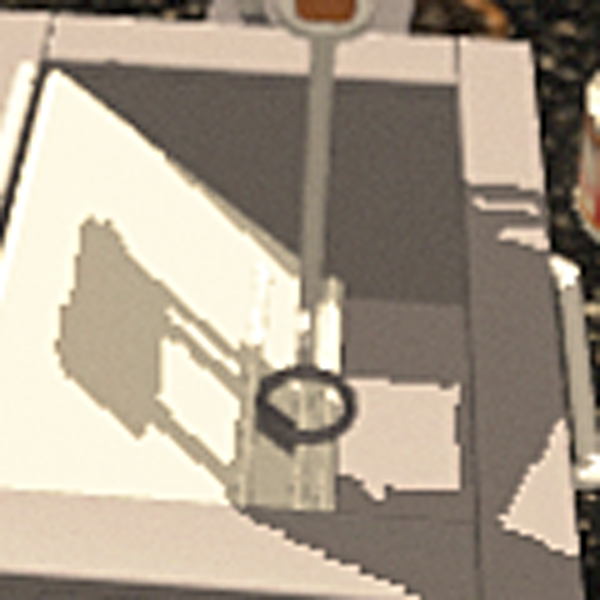

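Viewed down the side camera, the shaft (column 308) lines up with the ring's centre (308,405), with the hook just behind it. I'll lower 4 mm and push through along +y.

Request:
arm_command(
  deltas=[
    [[0,0,-0.4,0,0,0],[0,0,0,0,0,0],[0,0.3,0,0,0,0],[0,0.3,0,0,0,0],[0,0.3,0,0,0,0],[0,0.3,0,0,0,0],[0,0.3,0,0,0,0],[0,0.3,0,0,0,0],[0,0,0,0,0,0],[0,0,0,0,0,0]],
  ],
)

```text
t: 9.73
tool_pos: [0.5072, -0.1704, 0.2167]
orientation: [2.232, 2.211, -0.0]
force: [0.3, 0.3, -0.9]
opening: 0.0196
gripper_force: 39.9
```

```bash
python3 st.py
```

```text
9.73 [ 0.5072 -0.1704  0.2167] yaw -0.54 z [ 0.0001 -0.0001 -1.    ] F [ 0.3226  0.2698 -0.9319] M [-0.0521 -0.0623 -0.0016] 0.019639633731515907 39.89232838153839
```

Request:
arm_command(
  deltas=[
    [[0,0.2,0,0,0,0],[0,0.2,0,0,0,0],[0,0.2,0,0,0,0],[0,0.2,0,0,0,0],[0,0.2,0,0,0,0],[0,0.2,0,0,0,0],[0,0.1,0,0,0,0],[0,0,0,0,0,0],[0,0,0,0,0,0]],
  ],
)

```text
t: 10.48
tool_pos: [0.5071, -0.1575, 0.2167]
orientation: [2.232, 2.211, -0.0]
force: [0.7, 0.5, -1.0]
opening: 0.0196
gripper_force: 39.9
```

```bash
python3 - <<'E'
from st import *
i=eyes.read_camera("side");st()
cv2.imwrite("pics/i.png",cv2.resize(i[230:350,270:390],(600,600),interpolation=cv2.INTER_CUBIC))
E
```

```text
10.53 [ 0.5071 -0.1576  0.2166] yaw -0.55 z [ 0.     -0.0001 -1.    ] F [ 0.4375 -0.0345 -1.2693] M [-0.0122 -0.0553  0.0359] 0.019558525818471954 39.89221215248108
```

View pics/i.png

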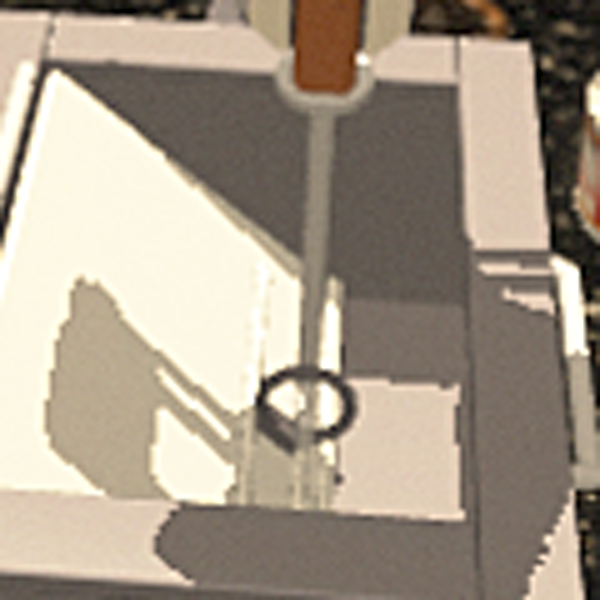

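The shaft now sits in front of the ring hole (308,400) with no contact force. I'll lift gently along the eye's arc and watch the force for the hook-up.

Request:
arm_command(
  deltas=[
    [[0,0,0.3,0,0,0],[0,0,0.3,0,0,0],[0,0,0.3,0,0,0],[0,0,0.3,0,0,0],[0,0,0.3,0,0,0],[-0.12,0,0.2,0,0,0],[-0.12,0,0.2,0,0,0],[-0.12,0,0.2,0,0,0],[-0.12,0,0.2,0,0,0],[-0.12,0,0.2,0,0,0]],
  ],
)

```text
t: 11.37
tool_pos: [0.5011, -0.1575, 0.2417]
orientation: [-2.232, -2.211, -0.0]
force: [0.9, -0.2, -4.9]
opening: 0.0199
gripper_force: 39.9
```

```bash
python3 st.py
```

```text
11.37 [ 0.5011 -0.1575  0.2417] yaw -0.56 z [ 0.0001  0.0001 -1.    ] F [ 0.9373 -0.2283 -4.8682] M [-0.1421 -0.5175 -0.0037] 0.019902351744463354 39.89196717739105
```

Hooked: the pull reads about 3.5 N. Following the arc.

Request:
arm_command(
  deltas=[
    [[-0.12,0,0.29,0,0,0],[-0.12,0,0.29,0,0,0],[-0.12,0,0.29,0,0,0],[-0.12,0,0.29,0,0,0],[-0.12,0,0.29,0,0,0],[-0.12,0,0.29,0,0,0],[-0.12,0,0.29,0,0,0],[-0.08,0,0.3,0,0,0],[-0.08,0,0.3,0,0,0],[-0.06,0,0.3,0,0,0],[-0.06,0,0.3,0,0,0],[-0.06,0,0.3,0,0,0]],
  ],
)

```text
t: 12.37
tool_pos: [0.4894, -0.1576, 0.2773]
orientation: [2.232, 2.21, 0.0]
force: [1.3, -0.4, -4.8]
opening: 0.0198
gripper_force: 39.9
```

Request:
arm_command(
  deltas=[
    [[-0.06,0,0.3,0,0,0],[-0.03,0,0.3,0,0,0],[-0.03,0,0.3,0,0,0],[-0.02,0,0.3,0,0,0],[-0.02,0,0.3,0,0,0],[-0.02,0,0.3,0,0,0],[0,0,0.3,0,0,0],[0,0,0,0,0,0]],
  ],
)

```text
t: 13.03
tool_pos: [0.4874, -0.1576, 0.2987]
orientation: [2.232, 2.211, -0.0]
force: [0.2, 0.9, -2.5]
opening: 0.0196
gripper_force: 39.9
```

```bash
python3 st.py
```

```text
13.03 [ 0.4874 -0.1576  0.2987] yaw -0.56 z [-0.0001 -0.0002 -1.    ] F [ 0.1585  0.9387 -2.5173] M [-0.0488 -0.049   0.02  ] 0.019571587205679537 39.89205300807953
```

Request:
arm_command(
  deltas=[
    [[0,0,0.3,0,0,0],[0,0,0.3,0,0,0]],
  ],
)

```text
t: 13.2
tool_pos: [0.4874, -0.1576, 0.3039]
orientation: [-2.232, -2.21, 0.0]
force: [1.5, -0.0, -5.5]
opening: 0.0197
gripper_force: 39.9
```

```bash
python3 - <<'E'
from st import *
st();i=eyes.read_camera("side")
cv2.imwrite("pics/j.png",cv2.resize(i[190:350,250:410],(600,600),interpolation=cv2.INTER_CUBIC))
E
```

```text
13.2 [ 0.4874 -0.1576  0.3039] yaw -0.56 z [-0.0004  0.0001 -1.    ] F [ 1.5114 -0.0439 -5.4848] M [-0.0789 -0.7137 -0.0051] 0.019691637941731753 39.89235699176788
```

View pics/j.png

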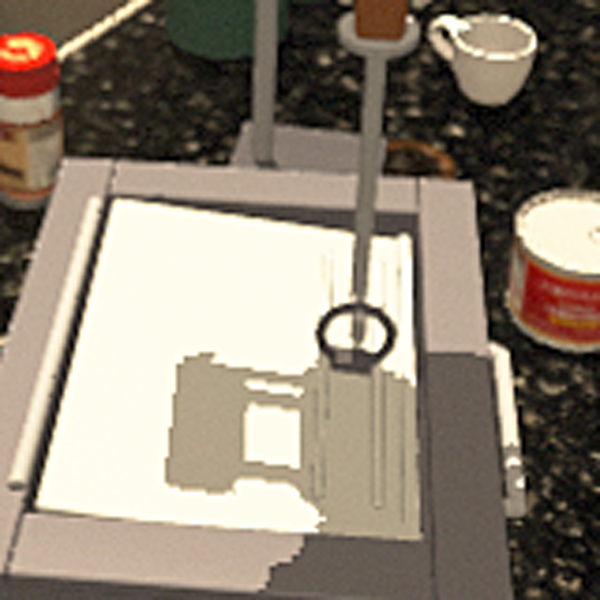

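The flap is nearly level and the ring (357,335) is still on the hook. I'll finish slowly and feel for the stop.

Request:
arm_command(
  deltas=[
    [[0,0,0.2,0,0,0],[0,0,0.2,0,0,0],[0,0,0.2,0,0,0],[0,0,0.2,0,0,0]],
  ],
)

```text
t: 13.58
tool_pos: [0.4877, -0.1575, 0.3121]
orientation: [2.232, 2.21, 0.001]
force: [3.9, -0.3, -5.4]
opening: 0.0201
gripper_force: 39.9
```

Request:
arm_command(
  deltas=[
    [[0.05,0,0.15,0,0,0],[0.05,0,0.15,0,0,0]],
  ],
)

```text
t: 13.75
tool_pos: [0.4886, -0.1576, 0.3152]
orientation: [2.232, 2.21, 0.0]
force: [1.6, -0.9, -5.3]
opening: 0.0198
gripper_force: 39.9
```

Request:
arm_command(
  deltas=[
    [[0.03,0,0.15,0,0,0],[0.03,0,0.1,0,0,0]],
  ],
)

```text
t: 13.92
tool_pos: [0.489, -0.1575, 0.3168]
orientation: [-2.231, -2.21, 0.001]
force: [3.2, -0.5, -13.0]
opening: 0.0194
gripper_force: 39.9
```

Request:
arm_command(
  deltas=[
    [[0,0,0.1,0,0,0],[0,0,0.1,0,0,0]],
  ],
)

```text
t: 14.08
tool_pos: [0.4888, -0.1573, 0.3173]
orientation: [-2.23, -2.209, 0.001]
force: [6.0, -1.3, -24.2]
opening: 0.02
gripper_force: 39.9
```

The stop is felt at TCP z ≈ 0.317, so the flap is shut. I'll lower the bar to the hole's middle and check the force.

Request:
arm_command(
  deltas=[
    [[0,0,-0.2,0,0,0],[0,0,-0.2,0,0,0],[0.1,0,-0.2,0,0,0],[0.1,0,-0.2,0,0,0],[0,0,-0.3,0,0,0],[0,0,-0.3,0,0,0],[0,0,-0.2,0,0,0],[0,0,0,0,0,0],[0,0,0,0,0,0]],
  ],
)

```text
t: 14.83
tool_pos: [0.491, -0.1575, 0.3033]
orientation: [-2.232, -2.21, 0.0]
force: [0.1, 0.0, -1.0]
opening: 0.0193
gripper_force: 39.9
```

```bash
python3 st.py
```

```text
14.83 [ 0.491  -0.1575  0.3033] yaw -0.56 z [-0.0004  0.0001 -1.    ] F [ 0.1056  0.0032 -1.0439] M [ 0.0043 -0.0779  0.0038] 0.019270061053192997 39.93314266204834
```

Request:
arm_command(
  deltas=[
    [[0,0,-0.1,0,0,0],[0,-0.2,0,0,0,0],[0,-0.2,0,0,0,0],[0,-0.2,0,0,0,0],[0,-0.2,0,0,0,0],[0,-0.2,0,0,0,0],[0,0,0,0,0,0]],
  ],
)

```text
t: 15.42
tool_pos: [0.4911, -0.168, 0.3024]
orientation: [2.233, 2.21, -0.0]
force: [0.2, 0.2, -1.6]
opening: 0.0201
gripper_force: 39.9
```

Request:
arm_command(
  deltas=[
    [[0,-0.2,0,0,0,0],[0,-0.2,0,0,0,0],[0,-0.2,0,0,0,0],[0,0,0,0,0,0]],
  ],
)

```text
t: 15.75
tool_pos: [0.4911, -0.1739, 0.3024]
orientation: [2.233, 2.21, -0.0]
force: [0.6, 0.2, -1.9]
opening: 0.0198
gripper_force: 39.9
```

Request:
arm_command(
  deltas=[
    [[0,-0.3,0,0,0,0],[0,-0.4,0,0,0,0],[0,-0.6,0,0,0,0],[0,-0.6,0,0,0,0],[0,-0.6,0,0,0,0],[0,0,0,0,0,0],[0,0,2,0,0,0],[0,0,3,0,0,0],[0,0,3,0,0,0],[0,0,1.7,0,0,0],[0,0,0,0,0,0]],
  ],
)

```text
t: 16.67
tool_pos: [0.4923, -0.1992, 0.4046]
orientation: [2.227, 2.205, 0.004]
force: [0.1, -0.4, -0.8]
opening: 0.0201
gripper_force: 39.9
```

```bash
python3 - <<'E'
from st import *
i=eyes.read_camera("side");st();s=monitor.read_state()["tool_pos"]
# flap state: white area inside mouth & gap at the front: project flap front edge if shut
for x in(.461,): print(proj("side",[x,-.14,.14]))
hsv=cv2.cvtColor(i,cv2.COLOR_BGR2HSV);
for y in(-.20,-.17,-.10,-.08):
    r=[]
    for x in np.arange(.45,.48,.002):
        u,v=proj("side",[x,y,.14]).round().astype(int); r.append(int(hsv[v,u,2]))
    print(y,r)
cv2.imwrite("pics/k.png",i)
E
```

```text
16.72 [ 0.4919 -0.199   0.4017] yaw -0.57 z [ 0.004 -0.002 -1.   ] F [ 0.2725 -0.4703 -1.834 ] M [-0.0104 -0.1328 -0.0113] 0.020211305341351245 39.93305504322052
[361.1195 283.6231]
-0.2 [188, 195, 192, 117, 43, 255, 255, 255, 248, 253, 254, 254, 254, 255, 244]
-0.17 [190, 191, 191, 182, 97, 71, 255, 255, 250, 255, 246, 93, 40, 255, 220]
-0.1 [101, 103, 105, 106, 82, 95, 108, 184, 187, 158, 181, 182, 181, 169, 187]
-0.08 [104, 102, 101, 102, 100, 74, 150, 179, 182, 155, 172, 180, 181, 157, 185]
```

The rim-to-flap gap is about 3 mm all along the front edge at the shut position (x ≈ 0.46), so the flap is home. Next, the pole goes back to the stand's front.

Request:
arm_command(
  deltas=[
    [[-0.9,-3.1,0,0,0,-1.7],[-0.9,-3.1,0,0,0,-1.7],[-0.9,-3.1,0,0,0,-1.7],[-0.9,-3.1,0,0,0,-1.7],[-0.9,-3.1,0,0,0,-1.7],[-0.9,-3.1,0,0,0,-1.7],[-0.9,-3.1,0,0,0,-1.7],[-0.9,-2.9,0,0,0,-1.7],[0,0,0,0,0,0],[0,0,-2,0,0,0],[0,0,-2,0,0,0],[0,0,-2,0,0,0]],
  ],
)

```text
t: 17.72
tool_pos: [0.4187, -0.4443, 0.3364]
orientation: [-2.477, -1.929, -0.0]
force: [1.0, -0.5, -1.2]
opening: 0.0199
gripper_force: 39.9
```

Request:
arm_command(
  deltas=[
    [[0,0,-2,0,0,0],[0,0,-2,0,0,0],[0,0,-2,0,0,0],[0,0,-2,0,0,0],[0,0,-2,0,0,0],[0,0,-2,0,0,0],[0,0,-1,0,0,0],[0,0,0,0,0,0],[0,0,0,0,0,0],[0,0,0,0,0,0]],
  ],
)

```text
t: 18.55
tool_pos: [0.4194, -0.4449, 0.2105]
orientation: [2.477, 1.93, 0.0]
force: [0.9, -0.5, -0.7]
opening: 0.0201
gripper_force: 39.9
```

```bash
python3 - <<'E'
from st import *
i=eyes.read_camera("scene");i2=eyes.read_camera("side");st();s=monitor.read_state()["tool_pos"]
# shaft check: bright column profile at shaft heights below collar vs pre-grasp expectation
for n,im in(("scene",i),("side",i2)):
    for dz in(-.05,-.08,-.11,-.14):
        c=proj(n,s+[0,-.0015,dz]);u,v=c.round().astype(int);print(n,dz,c,im[v,u-9:u+10].mean(1).astype(int))
E
```

```text
18.65 [ 0.4197 -0.4452  0.2112] yaw -14.16 z [ 0.0017 -0.0021 -1.    ] F [-0.333   0.3423 -1.2204] M [-0.0089 -0.0507 -0.008 ] 0.019911574135131654 39.93317484855652
scene -0.05 [285.7707 226.1638] [ 31  25  33  72 106  42  90 110 108 113  65  29  30  26  31  38  25  35
  35]
scene -0.08 [286.4424 237.6151] [ 32  32  55  31  27  28  21 104 108 135 144  62  54  57  33  29  45  58
  44]
scene -0.11 [287.089  248.6078] [ 18  25  21  20   7  20  19 106 129 140 112  32  10  20  17  20  21  21
  26]
scene -0.14 [287.7119 259.167 ] [ 28   9  16 122 155 159 116 107 128 153  65  21  19  16  24  20   9  14
   8]
side -0.05 [374.3042 183.4911] [137 131 123 118 104  95  85  79  91 115 122 103  17  21  15  18  45  49
  37]
side -0.08 [373.036  195.0914] [ 37 121 199 242 255 255 255 249 101 106 123 164 202 204 186 169 171 188
 180]
side -0.11 [371.8119 206.3052] [ 69  72  50  27  12  16  60 100 113 110 108 118 138 142 140 146 141 138
 140]
side -0.14 [370.6294 217.1524] [ 19  23  22  25  26  22   6  72 117 119  99  26  11  16  32  63  96 110
 108]
```

Request:
arm_command(
  deltas=[
    [[1.2,-0.2,0,0,0,0],[1.2,-0.2,0,0,0,0],[1,-0.15,0,0,0,0],[1,-0.15,0,0,0,0],[1,-0.15,0,0,0,0],[1,-0.15,0,0,0,0],[0.8,-0.1,0,0,0,0],[0.75,-0.1,0,0,0,0],[0,0,0,0,0,0],[0,0,0,0,0,0]],
  ],
)

```text
t: 19.48
tool_pos: [0.4988, -0.4566, 0.2096]
orientation: [2.478, 1.931, -0.0]
force: [0.8, 0.2, -0.9]
opening: 0.0199
gripper_force: 39.9
```

```bash
python3 st.py
```

```text
19.48 [ 0.4988 -0.4566  0.2096] yaw -14.14 z [ 0.     -0.0002 -1.    ] F [ 0.7697  0.2475 -0.8536] M [-0.0696 -0.0042  0.0308] 0.01994336517464765 39.933101534843445
```

Request:
arm_command(
  deltas=[
    [[0,-0.07,-0.3,0,0,0],[0,0,-0.3,0,0,0],[0,0,-0.3,0,0,0],[0,0,-0.2,0,0,0],[0,0,-0.1,0,0,0],[0,0,0,0,0,0],[0,0,0,0,0,0]],
  ],
)

```text
t: 20.07
tool_pos: [0.4985, -0.4572, 0.1974]
orientation: [-2.478, -1.931, 0.0]
force: [-0.1, 0.6, -1.1]
opening: 0.02
gripper_force: 39.9
```

Request:
arm_command(
  deltas=[
    [[0,0,-0.1,0,0,0],[0,0,0,0,0,0],[0,0,0,0,0,0]],
  ],
)

```text
t: 20.32
tool_pos: [0.4987, -0.4573, 0.1965]
orientation: [2.478, 1.931, -0.0]
force: [1.0, 0.5, -1.6]
opening: 0.0195
gripper_force: 39.9
```

Request:
arm_command(
  deltas=[
    [[0,0,-0.1,0,0,0],[0,0,0,0,0,0],[0,0,0,0,0,0]],
  ],
)

```text
t: 20.57
tool_pos: [0.4988, -0.4574, 0.1957]
orientation: [2.478, 1.93, 0.0]
force: [-1.4, 0.5, -0.3]
opening: 0.0198
gripper_force: 39.9
```

Request:
arm_command(
  deltas=[
    [[0,0,-0.05,0,0,0],[0,0,0,0,0,0],[0,0,0,0,0,0]],
  ],
)

```text
t: 20.82
tool_pos: [0.4988, -0.4574, 0.1956]
orientation: [2.478, 1.93, 0.0]
force: [-0.8, 1.3, 5.0]
opening: 0.0196
gripper_force: 39.9
```

The collar is resting on the prongs (+5 N). I'll ease off, release, and rise.

Request:
arm_command(
  deltas=[
    [[0,0,0.04,0,0,0],[0,0,0,0,0,0]],
  ],
  squeeze=5,
)

```text
t: 20.98
tool_pos: [0.4988, -0.4574, 0.1956]
orientation: [2.478, 1.93, 0.0]
force: [-1.1, 0.0, 2.1]
opening: 0.02
gripper_force: 5.0
```

Request:
arm_command(
  deltas=[
    [[0,0,0,0,0,0],[0,0,0,0,0,0],[0,0,0,0,0,0],[0,0,0,0,0,0],[0,0,0,0,0,0],[0,0,0,0,0,0],[0,0,0.5,0,0,0],[0,0,1,0,0,0],[0,0,2,0,0,0],[0,0,2,0,0,0],[0,0,3,0,0,0],[0,0,3,0,0,0]],
  ],
  gripper=0.3,
)

```text
t: 21.98
tool_pos: [0.4983, -0.4569, 0.3119]
orientation: [-2.478, -1.93, 0.0]
force: [0.9, -0.4, 1.2]
opening: 0.0608
gripper_force: 0.0
```

Request:
arm_command(
  deltas=[
    [[-2,0,2,0,0,0],[-2,0,2,0,0,0],[-2,0,0,0,0,0],[0,0,0,0,0,0],[0,0,0,0,0,0],[0,0,0,0,0,0],[0,0,0,0,0,0],[0,0,0,0,0,0]],
  ],
)

```text
t: 22.65
tool_pos: [0.4392, -0.4569, 0.3495]
orientation: [-2.476, -1.931, -0.0]
force: [0.5, 0.0, -0.3]
opening: 0.0606
gripper_force: 0.0
```

```bash
python3 - <<'E'
from st import *
i=eyes.read_camera("side");j=eyes.read_camera("scene");st()
# compare with the first pictures around pole/stand
for n,im in(("side",i),("scene",j)):
    r=cv2.imread(f"pics/{n}0.png")
    def org(x,box):
        h=cv2.cvtColor(x,cv2.COLOR_BGR2HSV);k=cv2.inRange(h,(3,110,50),(16,255,230));m=np.zeros_like(k);m[box[1]:box[3],box[0]:box[2]]=255
        k&=m;c=max(cv2.findContours(k,0,2)[0],key=cv2.contourArea);return cv2.boundingRect(c),cv2.contourArea(c)
    b=(325,140,350,180) if n=="side" else (305,165,335,215)
    print(n,org(r,b),org(im,b))
k=cv2.imread("pics/k.png");print("flap/bin change since",cv2.absdiff(k,i)[225:290,240:300].mean(), cv2.absdiff(cv2.imread("pics/side0.png"),i)[:,:225].mean())
h=cv2.cvtColor(i,cv2.COLOR_BGR2HSV)
for y in(-.22,-.2,-.17,-.10,-.08,-.06):
    print(y,[int(h[tuple(proj("side",[x,y,.14]).round().astype(int)[::-1])][2]) for x in np.arange(.45,.47,.002)])
E
```

```text
22.75 [ 0.4391 -0.457   0.3495] yaw -14.12 z [-0.0007  0.001  -1.    ] F [ 0.2196 -0.8159  0.5034] M [-0.0409 -0.0327 -0.015 ] 0.06061260073393194 0.0
side ((334, 140, 16, 34), 238.0) ((331, 140, 19, 34), 271.5)
scene ((313, 173, 22, 36), 468.0) ((313, 173, 22, 36), 452.0)
flap/bin change since 2.738888888888889 24.810359259259258
-0.22 [185, 185, 195, 156, 72, 225, 255, 243, 252, 254]
-0.2 [186, 189, 190, 113, 44, 255, 255, 255, 247, 253]
-0.17 [188, 190, 190, 180, 100, 73, 255, 255, 249, 255]
-0.1 [190, 195, 194, 193, 147, 93, 115, 255, 255, 246]
-0.08 [189, 192, 187, 199, 181, 95, 241, 255, 255, 246]
-0.06 [191, 193, 192, 195, 197, 94, 54, 255, 255, 253]
```

```bash
python3 -c "
from h import *
print(ticket.close_job())"
```

```text
the job is handed in; nothing more can be done
None
```

The flap is drawn up to its stop and shut, and the pole is unhooked and back in the stand's fork, upright and released. The job was handed in at about 23 s.

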